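# Find the deep hole of a lens-edger clamp cap and hold it hole-up

### The job

The grey clamp cap for the lens edger lies on its side on the bench; both ends show the same round opening, but only one is the deep blind hole. Stand the cap end-first over the test pin and lower it until the pin stops it, to feel which end is the deep one; then, turning it over if need be, finish while still holding it in the gripper, deep hole straight up, clear of everything with its middle about 15 cm or more above the bench. Leave the tray, screwdriver and bottle where they are.

Things in the scene. Friction and masses are not known exactly. Their poses are not given: they have to be found in the camera images.
- cap: Loose grey plastic block, 44 mm square, 64 mm long, 0.13-0.25 kg, lying on a long side. Origin at its middle (22 mm above the bench as it lies); x axis along its length, y and z square to the long faces. Each end has a centred round 28 mm opening: one is the deep blind hole (40 mm), the other a shallow recess (6 mm). Which end is which is not told: feel it on the pin.
- pin_top (a point): Centre of the top of the fixed upright test pin: steel, 12 mm diameter, top 60 mm above the bench, on an aluminium base plate 90 x 90 x 10 mm centred under it. z is up. With the cap upright over it, the pin stops the cap with its middle about 86 mm above the bench if the shallow recess is down, about 52 mm if the deep hole is down.
- lens_tray: Bystander: loose green open lens tray, 100 x 170 x 35 mm (x, y, z), origin at the centre of its underside. Leave alone.
- driver: Bystander: loose screwdriver about 170 mm long lying along its x axis. Leave alone.
- cleaner: Bystander: loose white plastic bottle, 48 mm diameter, 110 mm tall, standing, origin at the centre of its underside. Leave alone.

How it is judged:
By the outcome, as a careful person would: the job done as asked, in the order asked, and still so for the second after the job is handed in, while the arm keeps its last pose, push and grip.
It also fails if it takes over 72 s, if anything falls off the work surface, if the arm or the gripper's body presses on something with over 40 N, if the wrist force passes 120 N, or if a joint passes its speed limit or range.

### The arm

A 6-joint arm with a two-finger parallel gripper is mounted at the origin on the work surface. World frame = base frame: x ahead of the robot, y to its left, z up, the work surface at z = 0. Lengths are in mm, angles in rad, forces in N, time in s.
With the tool pointing down it reaches from about 275 to 750 mm from the base axis. Payload 10.2 kg.
Tool frame: the origin (TCP) lies midway between the tips of the shut fingers; the grasp point (between the pads) lies 19 mm behind it; z points along the fingers, y is the line along which they close (so a half turn about z gives the same grasp; the last joint's range is limited). The gripper opens to 85 mm and grips with 20 to 120 N. Pads are 22 mm wide; open, the fingers measure 114 mm over their backs; the gripper's body (76 mm by 85 mm) begins 54 mm behind the grasp point. The pads swing forward as they close: fully open they stand 13 mm farther back than shut.
Start: joints at [-1.375, 0.313, 1.498, -0, 1.331, -0.223], TCP at [213.487, -479.64, 231.294] pointing down, gripper open.
Joint ranges: [-2.94, 2.94], [-0.97, 2.17], [0.19, 2.56], [-1.23, 4.37], [0.02, 3.11], [-2.88, 2.88]. Speed limits (rad/s): [2.39, 2.39, 3.01, 3.14, 3.14, 3.14].

### API

Orientations are given as a unit quaternion [w, x, y, z].
In Python, from rig import ctrl gives the robot as it stands.
- The arm moves only by the tool send_rows, never from a script. Its argument "targets" is a list of rows, each an object with "offset": the shift along the world's x, y, z in cm, a list of three; "spin": the turn about the world's z in rad. A call has 1 to 8 rows; each row is the pose to reach, as a shift and turn from the pose commanded when the call began; what a row does not reach only later rows make up. A row lasts 1/12 s, in which the tool goes at most 41.7 mm and 7.16 degrees, less where a joint would pass 70% of its speed; a pose out of reach is approached as far as the arm can. A call with a gripper value outside its range is refused whole. "grip" is the opening, from 0 (shut) to 1 (fully open), set as the call begins (left out, the last holds). The fingers move at their own pace and stop on an object; "squeeze" is the grip in N (left out, the last holds). Time passes only in rows, so rows that repeat a pose let the fingers close. It gives the time, the measured TCP pose, the force, the opening and the grip force at its end, in the units of the state.
- ctrl.sense(): the state, without advancing time (a new reading comes with each control period).
- ctrl.capture(name): name is "side" or "top"; returns (picture, depth): 384x512x3 uint8, red, green, blue; 384x512 float32, mm along the optical axis (not along the pixel's ray), 0 where there is no reading.
- ctrl.calibration(name): a dict with "fx", "fy", "cx", "cy" (pixels), "view" (4x4, takes a point from world to camera coordinates). Camera axes: x right, y down, z forward; pixel columns grow to the right and rows downward; lengths in mm; the calibration is good to about 2 mm. A picture is of the moment at which its call begins. calibration takes no time and is no camera call.
- ctrl.finish_job(): hands the job in; it is judged then, once.
Trained networks look in the newest picture that a camera, given by its name, has taken for a name from the list of things; names that differ only in an ending like _2 or _b are one class to them, and where a whole thing is asked for, a point or a joint stands for the part that bears it (a point fixed in the world has none). Each returns a list of dicts, best first, with "conf" (0 to 1); they miss things now and then, are a little off and sometimes report something else, mostly with a low value. They report only what shows in the picture. A call takes as long as a camera call.
- ctrl.search_frame(camera, query): "box" ([left, top, right, bottom] in pixels, round what is visible of it).
- ctrl.place_of(camera, query): "uv" ([column, row] in pixels: a listed point, or the origin of a listed thing).
The state is a dict: "time_s": time; "joints": joint angles; "dq": joint speeds; "tau": joint torques, N m; "eef_pos": TCP position; "ee_rot": TCP orientation; "force": force on the tool from outside, world axes, zero at the start; "wrist_torque": the same for the moment, N m; "grip_width": opening from 0.0 (shut) to 1.0 (fully open); "grip_force": force on a finger pad.
Only numpy, scipy, OpenCV 4.12 (cv2) and the standard library are available. Lean on these libraries where they do the work, as an engineer would, in place of code of your own. Each camera call takes 0.05 s, during which the arm holds its last target. There are 200 camera calls.

## Working session

There is one attempt and no reset: what is moved stays moved. The work goes in short steps, Python scripts to look and compute and a tool call to move; the robot and the scene stay as the last step left them, time stands still between calls to the robot, and variables do not carry over. Pictures are saved under pics/ and viewed, at most 10 in all, crops included, and the job is handed in when it is done.

Besides the shell and the picture viewer there is one more tool, called after "Call:" by a JSON object that holds its "fn" and its "kwargs". send_rows: Moves the arm, as the interface text tells. Its arguments: {"type":"object","properties":{"targets":{"type":"array"},"grip":{"type":"number"},"squeeze":{"type":"number"}},"required":["targets"]}

```bash
mkdir -p pics
cat > h.py <<'E'
from rig import ctrl
import numpy as np, cv2
def back(cam,u,v,z=None,depth=None):
    c=ctrl.calibration(cam); V=np.array(c["view"]); R,t=V[:3,:3],V[:3,3]
    r=np.array([(u-c["cx"])/c["fx"],(v-c["cy"])/c["fy"],1.0])
    o=-R.T@t; d=R.T@r
    return o+d*(depth if z is None else (z-o[2])/d[2])
def cloud(cam,D):
    c=ctrl.calibration(cam); V=np.array(c["view"]); v,u=np.mgrid[:384,:512]
    P=np.stack([(u-c["cx"])/c["fx"]*D,(v-c["cy"])/c["fy"]*D,D],-1)
    W=(P-V[:3,3])@V[:3,:3]; W[D<=0]=np.nan
    return W
def snap(cam,name,scale=1,box=None):
    I,D=ctrl.capture(cam); J=I if box is None else I[box[1]:box[3],box[0]:box[2]]
    cv2.imwrite(f"pics/{name}.png",cv2.cvtColor(cv2.resize(J,None,fx=scale,fy=scale),cv2.COLOR_RGB2BGR)); return I,D
E
python3 - <<'E'
from h import *
np.set_printoptions(precision=1,suppress=True)
ims=[snap(c,c+"0")[0] for c in("top","side")]
for c in("top","side"):
    k=ctrl.calibration(c);V=np.array(k["view"]);print(c,"cam at",-V[:3,:3].T@V[:3,3],"fwd",V[2,:3])
    for q,z in(("cap",22),("pin_top",60),("lens_tray",0),("driver",8),("cleaner",0)):
        r=ctrl.place_of(c,q)
        print(c,q,[(round(x["conf"],2),np.round(x["uv"]),back(c,*x["uv"],z=z)) for x in r[:2]])
s=ctrl.sense();print(s["time_s"],s["ee_rot"],s["grip_width"])
E
```

```text
top cam at [512.9   4.8 945.8] fwd [ 0.1 -0.  -1. ]
top cap [(0.73, array([321., 253.]), array([ 503.5, -189.8,   22. ])), (0.6, array([167., 262.]), array([476.6, 214.5,  22. ]))]
top pin_top [(0.64, array([168., 264.]), array([474.1, 203.2,  60. ]))]
top lens_tray [(0.79, array([259., 161.]), array([757.2, -24.7,   0. ]))]
top driver [(0.76, array([344., 168.]), array([ 736.6, -263. ,    8. ])), (0.16, array([321., 252.]), array([ 504.7, -192.8,    8. ]))]
top cleaner [(0.61, array([146., 164.]), array([744.5, 291.2,   0. ]))]
side cam at [543.  719.4 648.3] fwd [ 0.1 -0.8 -0.6]
side cap [(0.85, array([309., 157.]), array([ 502.2, -206.9,   22. ]))]
side pin_top [(0.72, array([318., 257.]), array([479.3, 195.6,  60. ]))]
side lens_tray [(0.63, array([202., 194.]), array([770.8, -31.7,   0. ]))]
side driver [(0.64, array([232., 144.]), array([ 735.5, -266.8,    8. ]))]
side cleaner [(0.67, array([179., 302.]), array([741.4, 292.3,   0. ]))]
0.6 [-0.   1.   0.2 -0. ] 1.0040383985535328
```

View pics/top0.png

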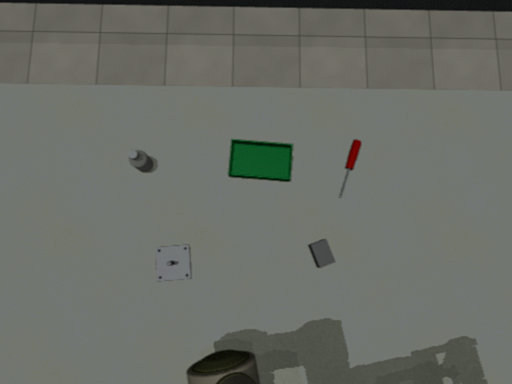

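View pics/side0.png

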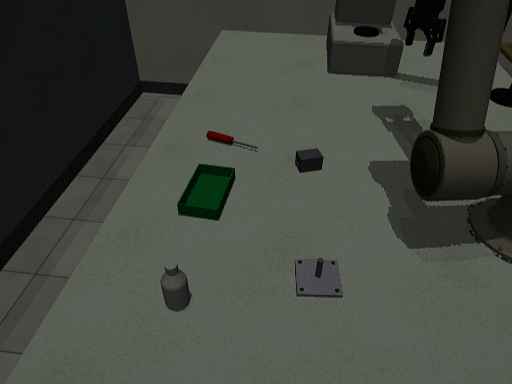

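The top view shows the cap at about (321,253), the plate and pin at (173,263), and the bystanders well clear of both. Next I get precise geometry from depth.

Run:
```python
from h import *
np.set_printoptions(precision=2,suppress=True)
for c in("top","side"):
    I,D=ctrl.capture(c);W=cloud(c,D)
    def pts(x,y,r,z0,z1):
        m=(np.hypot(W[...,0]-x,W[...,1]-y)<r)&(W[...,2]>z0)&(W[...,2]<z1);return W[m]
    p=pts(503,-195,70,36,52); print(c,"cap n",len(p),p[:,2].mean(),cv2.minAreaRect(p[:,:2].astype(np.float32)))
    p=pts(477,203,75,6,16);print("plate",len(p),p[:,2].mean(),cv2.minAreaRect(p[:,:2].astype(np.float32)))
    p=pts(477,200,40,50,66);print("pin",len(p),p.mean(0) if len(p) else 0, p.max(0) if len(p) else 0)
```

```text
top cap n 440 42.48120078045567 ((504.25103759765625, -190.9454345703125), (63.73528289794922, 44.879920959472656), 20.904541015625)
plate 1085 9.22802111458202 ((475.50177001953125, 201.68734741210938), (89.71920776367188, 90.52616882324219), 5.323948383331299)
pin 22 [476.03 201.01  58.02] [480.8  206.14  62.6 ]
side cap n 276 43.42633542571889 ((504.2806091308594, -189.19989013671875), (64.07079315185547, 47.50838088989258), 19.730525970458984)
plate 1508 10.453999511917093 ((475.88494873046875, 202.02239990234375), (89.84880828857422, 92.36035919189453), 5.4357075691223145)
pin 43 [476.26 204.59  57.71] [481.7  208.95  62.5 ]
```

Run:
```python
from h import *
s=ctrl.sense();q=s["ee_rot"];print(q,s["eef_pos"],s["time_s"])
yaw=2*np.arctan2(q[2],q[1]);print("tool x yaw",yaw,"spin to cap",0.357-yaw, 0.357-yaw+np.pi,0.357-yaw-np.pi)
```

```text
[-6.25616005e-06  9.78156428e-01  2.07870155e-01 -1.76256305e-05] [ 213.47789855 -479.64310103  231.29487872] 0.7
tool x yaw 0.4187940941562822 spin to cap -0.06179409415628223 3.079798559433511 -3.2033867477460753
```

Call:
{"fn": "send_rows", "kwargs": {"targets": [{"offset": [3.3,3.4,0],"spin": 0},{"offset": [6,6.2,-1],"spin": -0.03},{"offset": [8.9,9.2,-2],"spin": -0.062},{"offset": [11.8,12.2,-4],"spin": -0.062},{"offset": [14.7,15.2,-6],"spin": -0.062},{"offset": [17.5,18.1,-8],"spin": -0.062},{"offset": [20.2,20.9,-9],"spin": -0.062},{"offset": [22.9,23.7,-10],"spin": -0.062}], "grip": 1, "squeeze": 20}}

```text
time_s: 1.37
eef_pos: [433.6, -250.9, 134.2]
ee_rot: [-0.0, 0.984, 0.177, -0.0]
force: [-0.1, -0.0, 0.4]
grip_width: 0.999
grip_force: 0.0
```

Call:
{"fn": "send_rows", "kwargs": {"targets": [{"offset": [2.5,2.5,-1],"spin": 0},{"offset": [4.5,4.6,-2],"spin": 0},{"offset": [4.5,4.6,-5],"spin": 0},{"offset": [4.5,4.6,-8],"spin": 0},{"offset": [4.5,4.6,-10],"spin": 0},{"offset": [4.5,4.6,-12],"spin": 0},{"offset": [4.5,4.6,-12.8],"spin": 0},{"offset": [4.5,4.6,-12.8],"spin": 0}]}}

```text
time_s: 2.03
eef_pos: [477.1, -206.2, 5.8]
ee_rot: [-0.001, 0.984, 0.177, -0.001]
force: [-0.1, -0.8, -0.3]
grip_width: 1.0
grip_force: 0.0
```

Call:
{"fn": "send_rows", "kwargs": {"targets": [{"offset": [1,0.95,-0.2],"spin": 0},{"offset": [1,0.95,-0.2],"spin": 0},{"offset": [1,0.95,-0.2],"spin": 0}]}}

```text
time_s: 2.28
eef_pos: [488.4, -197.4, 6.2]
ee_rot: [0.001, 0.984, 0.178, 0.001]
force: [-0.2, -0.6, -0.0]
grip_width: 1.002
grip_force: 0.0
```

Call:
{"fn": "send_rows", "kwargs": {"targets": [{"offset": [0,0,-0.2],"spin": 0},{"offset": [0,0,-0.2],"spin": 0},{"offset": [0,0,-0.2],"spin": 0},{"offset": [0,0,-0.2],"spin": 0},{"offset": [0,0,-0.2],"spin": 0},{"offset": [0,0,-0.2],"spin": 0},{"offset": [0,0,-0.2],"spin": 0},{"offset": [0,0,-0.2],"spin": 0}], "grip": 0, "squeeze": 20}}

```text
time_s: 2.95
eef_pos: [487.8, -197.4, 3.4]
ee_rot: [0.0, 0.984, 0.177, -0.0]
force: [-3.5, -1.4, 5.6]
grip_width: 0.512
grip_force: 21.3
```

Call:
{"fn": "send_rows", "kwargs": {"targets": [{"offset": [0,0,2],"spin": 0},{"offset": [0,0,4],"spin": 0},{"offset": [0,0,6],"spin": 0},{"offset": [0,0,8],"spin": 0},{"offset": [0,0,10],"spin": 0},{"offset": [0,0,10],"spin": 0},{"offset": [0,0,10],"spin": 0},{"offset": [0,0,10],"spin": 0}]}}

```text
time_s: 3.62
eef_pos: [487.2, -196.7, 101.7]
ee_rot: [-0.001, 0.984, 0.177, -0.001]
force: [-0.2, 0.1, -2.9]
grip_width: 0.514
grip_force: 21.8
```

Run:
```python
from h import *
I,D=snap("side","s1",3,(220,60,420,240))
s=ctrl.sense();print(s["grip_force"],s["grip_width"],s["force"],s["eef_pos"])
```

```text
21.75835374277085 0.5090562942729518 [ 0.18507084 -0.34722715 -2.39471065] [ 487.14471659 -196.68546955  101.55474045]
```

View pics/s1.png

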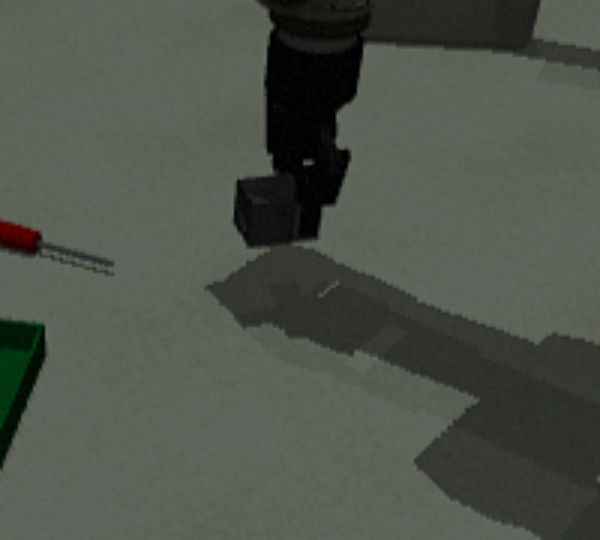

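The cap (crop about 265,210) is held roughly level and did not swing in the grip. I'll carry it to the plate and pivot it upright against the plate's edge.

Call:
{"fn": "send_rows", "kwargs": {"targets": [{"offset": [-1,3.2,0],"spin": -0.05},{"offset": [-2,6.4,0],"spin": -0.1},{"offset": [-3,9.6,0],"spin": -0.15},{"offset": [-4,12.8,0],"spin": -0.2},{"offset": [-5,16,0],"spin": -0.264},{"offset": [-6,19.2,0],"spin": -0.264},{"offset": [-7,22.4,0],"spin": -0.264},{"offset": [-8,25.6,0],"spin": -0.264}]}}

```text
time_s: 4.33
eef_pos: [406.5, 60.3, 102.2]
ee_rot: [-0.0, 0.999, 0.046, -0.001]
force: [0.8, -0.7, -2.3]
grip_width: 0.512
grip_force: 22.1
```

Call:
{"fn": "send_rows", "kwargs": {"targets": [{"offset": [-1,3.2,0],"spin": 0},{"offset": [-2,6.4,0],"spin": 0},{"offset": [-3,9.6,0],"spin": 0},{"offset": [-4.1,13.3,0],"spin": 0},{"offset": [-4.1,13.3,-2],"spin": 0},{"offset": [-4.1,13.3,-4],"spin": 0},{"offset": [-4.1,13.3,-6],"spin": 0},{"offset": [-4.1,13.3,-6],"spin": 0}]}}

```text
time_s: 5.0
eef_pos: [364.2, 191.5, 39.7]
ee_rot: [0.001, 0.999, 0.047, -0.004]
force: [-0.4, -0.3, -2.2]
grip_width: 0.516
grip_force: 22.2
```

Run:
```python
from h import *
I,D=snap("side","s2",3,(260,180,460,340))
s=ctrl.sense();q=s["ee_rot"];print(s["force"],s["eef_pos"],2*np.arctan2(q[2],q[1]),s["time_s"])
```

```text
[ 0.24297755  0.04996624 -1.89902009] [365.29184508 191.58297243  41.48200146] 0.09291481690932017 5.05
```

View pics/s2.png

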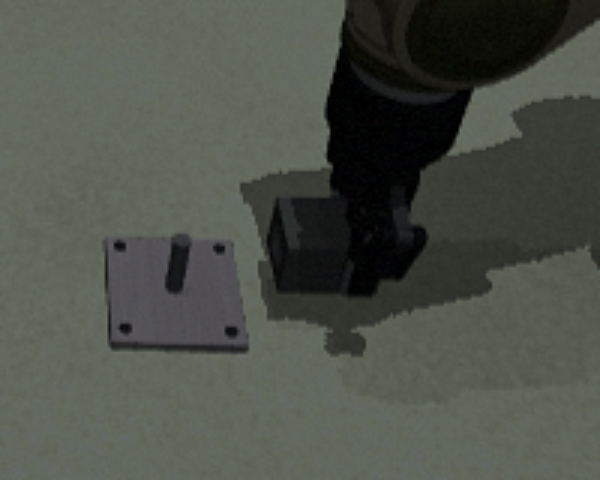

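The cap is level in the grip, end facing the plate (crop about 275–350, 195–290; plate 105–248, 235–350). I descend and feel forward for contact.

Call:
{"fn": "send_rows", "kwargs": {"targets": [{"offset": [0,0,-2],"spin": 0},{"offset": [0,0,-3.6],"spin": 0},{"offset": [0.3,0.03,-3.6],"spin": 0},{"offset": [0.7,0.06,-3.6],"spin": 0},{"offset": [0.9,0.08,-3.6],"spin": 0},{"offset": [1.1,0.1,-3.6],"spin": 0},{"offset": [1.1,0.1,-3.6],"spin": 0}]}}

```text
time_s: 5.63
eef_pos: [378.9, 193.0, 8.0]
ee_rot: [-0.0, 0.999, 0.046, 0.001]
force: [0.3, 0.1, -1.6]
grip_width: 0.516
grip_force: 22.2
```

Call:
{"fn": "send_rows", "kwargs": {"targets": [{"offset": [0.2,0.02,0],"spin": 0},{"offset": [0.4,0.04,0],"spin": 0},{"offset": [0.4,0.04,0],"spin": 0}]}}

```text
time_s: 5.88
eef_pos: [381.1, 193.2, 7.2]
ee_rot: [0.0, 0.999, 0.046, -0.001]
force: [-4.5, 0.4, -0.1]
grip_width: 0.515
grip_force: 22.1
```

Call:
{"fn": "send_rows", "kwargs": {"targets": [{"offset": [0.2,0.02,0],"spin": 0},{"offset": [0.2,0.02,0],"spin": 0}]}}

```text
time_s: 6.05
eef_pos: [381.5, 193.4, 6.7]
ee_rot: [0.0, 0.999, 0.046, -0.003]
force: [-10.0, 0.5, 2.9]
grip_width: 0.512
grip_force: 19.9
```

Call:
{"fn": "send_rows", "kwargs": {"targets": [{"offset": [0.2,0.02,0.45],"spin": 0},{"offset": [0.43,0.04,0.95],"spin": 0},{"offset": [0.83,0.08,1.5],"spin": 0},{"offset": [1.27,0.12,2.04],"spin": 0},{"offset": [1.27,0.12,2.04],"spin": 0}]}}

```text
time_s: 6.47
eef_pos: [397.5, 194.8, 28.6]
ee_rot: [-0.0, 0.999, 0.046, 0.001]
force: [-6.5, -0.9, 7.5]
grip_width: 0.513
grip_force: 22.0
```

Run:
```python
from h import *
I,D=snap("side","s3",3,(260,180,460,340))
s=ctrl.sense();print(s["force"],s["eef_pos"],s["wrist_torque"])
```

```text
[-5.67023436 -0.57898955  5.69960829] [397.3893231  194.74752842  28.45721694] [-0.16566827  0.78856304 -0.04034652]
```

View pics/s3.png

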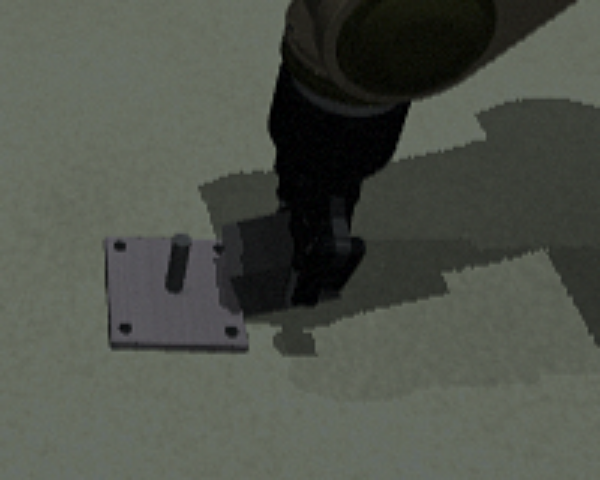

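The cap (crop about 220–310, 210–320) has tilted, lower end against the plate edge. I continue the arc.

Call:
{"fn": "send_rows", "kwargs": {"targets": [{"offset": [0.5,0.05,0.45],"spin": 0},{"offset": [1.09,0.1,0.84],"spin": 0},{"offset": [1.7,0.16,1.15],"spin": 0},{"offset": [2.35,0.22,1.36],"spin": 0},{"offset": [2.35,0.22,1.36],"spin": 0}]}}

```text
time_s: 6.93
eef_pos: [421.7, 196.9, 41.8]
ee_rot: [-0.0, 0.999, 0.046, 0.001]
force: [0.5, 0.3, -2.2]
grip_width: 0.514
grip_force: 21.5
```

Run:
```python
from h import *
I,D=snap("side","s4",3,(260,180,460,340))
s=ctrl.sense();print(s["force"],s["eef_pos"],s["wrist_torque"])
```

```text
[-0.31763076  0.41952493 -2.07626426] [421.03936747 196.88977357  41.38625539] [0.01634253 0.10288443 0.01488709]
```

View pics/s4.png

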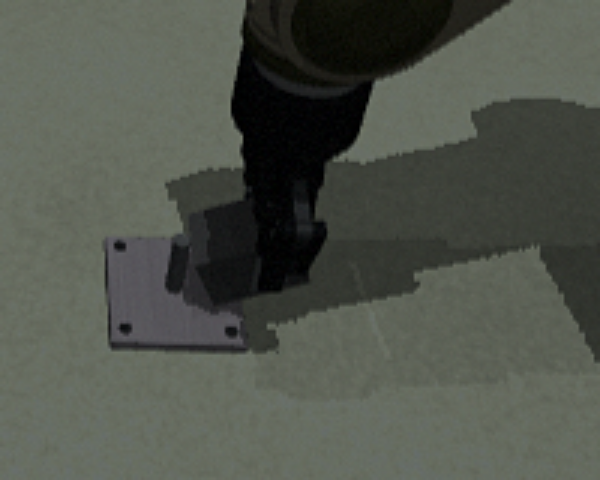

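The cap (crop about 190–260, 205–305) is tilted about 20–25° and slid over the plate edge. I measure its tilt from depth.

```bash
cat >> h.py <<'E'
def tilt():
    "tilt of the cap in the vertical plane along tool x: plane fits on the lateral face points"
    s=ctrl.sense();q=s["ee_rot"];yaw=2*np.arctan2(q[2],q[1]);e=np.array(s["eef_pos"])
    I,D=ctrl.capture("side");W=cloud("side",D);u=np.array([np.cos(yaw),np.sin(yaw)])
    a=(W[...,:2]-e[:2])@u; l=(W[...,:2]-e[:2])@np.array([-u[1],u[0]]); z=W[...,2]
    m=(abs(a)<90)&(abs(l-21)<5)&(z>max(16 if e[0]>360 and e[1]>100 else 6,e[2]-60))&(z<e[2]+75)
    m[I.max(-1)<12]=False
    return np.c_[a[m],z[m]],I[m],s
E
python3 - <<'E'
from h import *
P,C,s=tilt()
for a in range(-30,80,4):
    k=(P[:,0]>=a)&(P[:,0]<a+4)
    if k.any(): print(a,k.sum(),np.percentile(P[k,1],[0,50,100]).round(),C[k].mean(0).round())
E
```

```text
-30 2 [46. 47. 48.] [34. 34. 32.]
-26 4 [46. 49. 54.] [19. 20. 20.]
-22 10 [43. 51. 54.] [21. 23. 22.]
-18 8 [43. 48. 52.] [18. 19. 18.]
-14 4 [40. 48. 51.] [24. 25. 26.]
-2 1 [33. 33. 33.] [42. 45. 42.]
2 2 [33. 33. 34.] [32. 32. 30.]
6 5 [29. 33. 36.] [23. 25. 23.]
10 29 [30. 52. 79.] [17. 18. 18.]
14 41 [26. 54. 78.] [18. 19. 19.]
18 37 [27. 55. 74.] [17. 18. 19.]
22 39 [23. 52. 73.] [19. 20. 20.]
26 37 [22. 51. 72.] [19. 20. 20.]
30 38 [23. 49. 70.] [19. 20. 20.]
34 29 [29. 52. 67.] [20. 21. 21.]
38 19 [42. 56. 65.] [23. 24. 25.]
42 15 [46. 58. 65.] [29. 30. 31.]
46 6 [60. 61. 63.] [32. 33. 34.]
```

Tilt is about 24°, and the grip axis sits about 44 mm from the lower end. I use the pin's top as the pivot instead: back off, raise, and push the lower wall of the end against it.

Call:
{"fn": "send_rows", "kwargs": {"targets": [{"offset": [-0.8,-0.08,0],"spin": 0},{"offset": [-0.8,-0.08,1.7],"spin": 0},{"offset": [-0.8,-0.08,3.4],"spin": 0},{"offset": [0,0,3.4],"spin": 0},{"offset": [0.8,0.08,3.4],"spin": 0},{"offset": [1.2,0.11,3.4],"spin": 0},{"offset": [1.2,0.11,3.4],"spin": 0}]}}

```text
time_s: 7.62
eef_pos: [432.6, 197.8, 74.1]
ee_rot: [0.0, 0.999, 0.046, -0.0]
force: [-0.3, 0.4, -2.2]
grip_width: 0.512
grip_force: 21.7
```

Call:
{"fn": "send_rows", "kwargs": {"targets": [{"offset": [0.2,0.02,0],"spin": 0},{"offset": [0.4,0.04,0],"spin": 0},{"offset": [0.4,0.04,0],"spin": 0}]}}

```text
time_s: 7.87
eef_pos: [436.1, 198.3, 74.7]
ee_rot: [0.0, 0.999, 0.046, -0.0]
force: [0.2, -0.2, -2.3]
grip_width: 0.515
grip_force: 21.7
```

Call:
{"fn": "send_rows", "kwargs": {"targets": [{"offset": [0.2,0.02,0],"spin": 0},{"offset": [0.3,0.03,0],"spin": 0},{"offset": [0.3,0.03,0],"spin": 0}]}}

```text
time_s: 8.12
eef_pos: [437.6, 198.5, 74.7]
ee_rot: [0.0, 0.999, 0.047, -0.002]
force: [-5.6, -1.2, 0.9]
grip_width: 0.515
grip_force: 22.1
```

Call:
{"fn": "send_rows", "kwargs": {"targets": [{"offset": [0.2,0.02,0],"spin": 0},{"offset": [0.2,0.02,0],"spin": 0}]}}

```text
time_s: 8.28
eef_pos: [439.2, 198.7, 74.7]
ee_rot: [0.0, 0.999, 0.047, -0.003]
force: [-8.6, -1.0, -0.1]
grip_width: 0.513
grip_force: 22.0
```

Call:
{"fn": "send_rows", "kwargs": {"targets": [{"offset": [0.4,0.04,0.33],"spin": 0},{"offset": [0.8,0.07,0.6],"spin": 0},{"offset": [1.35,0.12,0.88],"spin": 0},{"offset": [1.9,0.18,1.05],"spin": 0},{"offset": [1.9,0.18,1.05],"spin": 0}]}}

```text
time_s: 8.7
eef_pos: [461.2, 200.7, 86.3]
ee_rot: [-0.0, 0.999, 0.046, 0.001]
force: [-3.1, -1.1, 2.1]
grip_width: 0.506
grip_force: 22.0
```

Run:
```python
from h import *
P,C,s=tilt();print(s["eef_pos"],s["force"],s["wrist_torque"])
for a in range(-30,60,4):
    k=(P[:,0]>=a)&(P[:,0]<a+4)
    if k.sum()>2: print(a,k.sum(),np.percentile(P[k,1],[0,50,100]).round(),C[k].mean().round())
```

```text
[461.16618774 200.71286482  86.26601517] [-3.11599379 -1.12898892  2.08059862] [-0.12066825  0.53613189 -0.09122548]
-30 17 [ 95. 106. 115.] 22.0
-26 22 [ 89. 104. 115.] 23.0
-22 12 [ 87.  95. 106.] 19.0
-18 16 [ 80.  91. 101.] 22.0
-14 12 [ 79.  87. 101.] 20.0
-10 7 [70. 78. 82.] 22.0
-6 10 [67. 74. 80.] 22.0
-2 14 [64. 74. 80.] 19.0
2 17 [58. 68. 80.] 20.0
6 19 [58. 71. 90.] 20.0
10 33 [ 62.  84. 116.] 19.0
14 42 [ 66.  94. 155.] 18.0
18 37 [ 67.  90. 109.] 18.0
22 30 [ 72.  93. 106.] 19.0
26 22 [76. 89. 98.] 22.0
30 18 [79. 90. 95.] 22.0
34 9 [83. 87. 89.] 24.0
38 3 [85. 85. 86.] 37.0
```

Tilt is now about 50° with the pin still pressing the wall, so the pivot works. I continue.

Call:
{"fn": "send_rows", "kwargs": {"targets": [{"offset": [0.4,0.04,0.1],"spin": 0},{"offset": [0.8,0.07,0.12],"spin": 0},{"offset": [1.2,0.11,0.1],"spin": 0},{"offset": [1.6,0.15,0.05],"spin": 0},{"offset": [2.0,0.18,0],"spin": 0},{"offset": [2.0,0.18,0],"spin": 0}]}}

```text
time_s: 9.25
eef_pos: [480.6, 202.5, 85.9]
ee_rot: [-0.0, 0.999, 0.046, 0.0]
force: [-2.1, -0.4, 0.8]
grip_width: 0.513
grip_force: 21.9
```

Run:
```python
from h import *
P,C,s=tilt();print(s["eef_pos"],s["force"],s["wrist_torque"])
for a in range(-30,60,4):
    k=(P[:,0]>=a)&(P[:,0]<a+4)
    if k.sum()>2: print(a,k.sum(),np.percentile(P[k,1],[0,50,100]).round(),C[k].mean().round())
```

```text
[480.57603621 202.48067007  85.86357609] [-2.05015034 -0.42307383  0.82120228] [-0.08300333  0.52367523 -0.01363893]
-30 27 [ 91. 110. 123.] 22.0
-26 37 [ 81. 105. 124.] 19.0
-22 31 [ 66.  94. 119.] 19.0
-18 29 [ 61.  82. 100.] 19.0
-14 26 [ 59.  78. 102.] 19.0
-10 16 [61. 72. 80.] 20.0
-6 12 [64. 71. 80.] 19.0
-2 12 [64. 71. 81.] 19.0
2 12 [ 66.  76. 158.] 17.0
6 11 [66. 76. 81.] 20.0
10 31 [ 67.  93. 121.] 18.0
14 27 [ 72.  89. 103.] 18.0
18 21 [72. 85. 96.] 19.0
22 13 [72. 76. 85.] 23.0
```

Tilt is about 72°. I now square it by pressing it flat on the bare bench in front of the plate.

Call:
{"fn": "send_rows", "kwargs": {"targets": [{"offset": [0,0,1.5],"spin": 0},{"offset": [-3.5,-0.3,1.5],"spin": 0},{"offset": [-7,-0.6,1.5],"spin": 0},{"offset": [-10.5,-1,0],"spin": 0},{"offset": [-10.5,-1,-2],"spin": 0},{"offset": [-10.5,-1,-4],"spin": 0},{"offset": [-10.5,-1,-5.2],"spin": 0},{"offset": [-10.5,-1,-5.2],"spin": 0}]}}

```text
time_s: 9.97
eef_pos: [374.4, 192.3, 32.2]
ee_rot: [0.0, 0.999, 0.046, -0.001]
force: [0.2, 0.8, -2.4]
grip_width: 0.518
grip_force: 21.3
```

Call:
{"fn": "send_rows", "kwargs": {"targets": [{"offset": [0,0,-0.4],"spin": 0},{"offset": [0,0,-0.8],"spin": 0},{"offset": [0,0,-0.9],"spin": 0},{"offset": [0,0,-0.9],"spin": 0}]}}

```text
time_s: 10.3
eef_pos: [377.7, 192.8, 26.6]
ee_rot: [-0.0, 0.999, 0.046, 0.003]
force: [1.8, -1.0, 12.2]
grip_width: 0.517
grip_force: 23.3
```

Call:
{"fn": "send_rows", "kwargs": {"targets": [{"offset": [0,0,-0.15],"spin": 0},{"offset": [0,0,-0.3],"spin": 0},{"offset": [0,0,-0.3],"spin": 0}]}}

```text
time_s: 10.55
eef_pos: [379.8, 193.0, 24.8]
ee_rot: [-0.001, 0.999, 0.046, 0.006]
force: [5.0, -1.0, 20.7]
grip_width: 0.515
grip_force: 24.7
```

Call:
{"fn": "send_rows", "kwargs": {"targets": [{"offset": [0,0,-0.1],"spin": 0},{"offset": [0,0,-0.2],"spin": 0},{"offset": [0,0,-0.2],"spin": 0}]}}

```text
time_s: 10.8
eef_pos: [381.0, 193.2, 23.4]
ee_rot: [-0.001, 0.999, 0.046, 0.008]
force: [7.6, -1.8, 25.4]
grip_width: 0.511
grip_force: 25.4
```

Run:
```python
from h import *
P,C,s=tilt();print(s["eef_pos"],s["force"],s["wrist_torque"])
snap("side","s5",3,(280,150,480,310))
for a in range(-30,60,4):
    k=(P[:,0]>=a)&(P[:,0]<a+4)
    if k.sum()>2: print(a,k.sum(),np.percentile(P[k,1],[0,50,100]).round(),C[k].mean().round())
```

```text
[381.00287879 193.16404628  23.44800861] [ 7.62739154 -1.84036409 25.38364435] [-0.43435607 -0.85151951  0.03914581]
-30 6 [25. 34. 42.] 22.0
-26 11 [19. 27. 36.] 19.0
-22 12 [18. 25. 34.] 16.0
-18 14 [18. 25. 35.] 17.0
-14 3 [17. 19. 31.] 17.0
-10 4 [17. 18. 94.] 14.0
2 6 [17. 45. 95.] 13.0
6 4 [17. 18. 96.] 13.0
10 24 [19. 39. 57.] 16.0
14 19 [16. 31. 42.] 16.0
18 13 [16. 20. 27.] 15.0
```

View pics/s5.png

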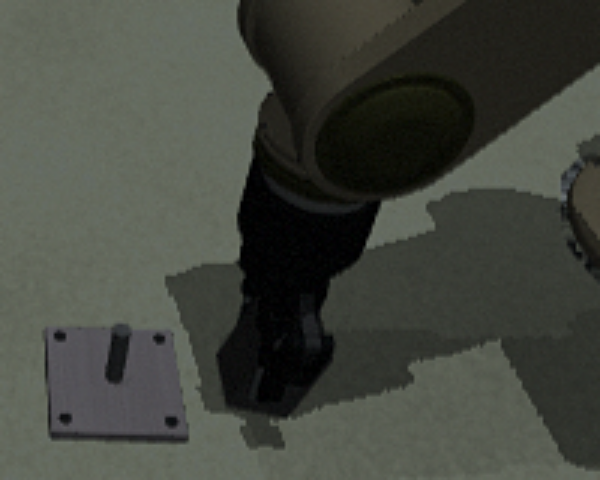

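The cap (crop about 218–330, 330–415) still leans about 12–15°, and the bench friction is acting the wrong way (+x). I drag forward while pressing so friction pulls the lower end back under.

Call:
{"fn": "send_rows", "kwargs": {"targets": [{"offset": [0.5,0.05,0.1],"spin": 0},{"offset": [1.0,0.1,0.1],"spin": 0},{"offset": [1.5,0.14,0.1],"spin": 0},{"offset": [2.0,0.18,0.1],"spin": 0},{"offset": [2.4,0.22,0.1],"spin": 0},{"offset": [2.4,0.22,0.1],"spin": 0}]}}

```text
time_s: 11.4
eef_pos: [400.1, 194.7, 20.8]
ee_rot: [-0.0, 0.999, 0.046, 0.001]
force: [-1.0, 0.2, 3.1]
grip_width: 0.513
grip_force: 22.9
```

Run:
```python
from h import *
P,C,s=tilt();print(s["eef_pos"],s["force"],s["wrist_torque"])
I,D=ctrl.capture("side");cv2.imwrite("pics/s6.png",cv2.cvtColor(np.clip(cv2.resize(I[200:310,320:420],None,fx=5,fy=5).astype(int)*2,0,255).astype(np.uint8),cv2.COLOR_RGB2BGR))
```

```text
[400.08170162 194.74287168  20.76833517] [-0.96356921  0.21408057  3.14396964] [-0.06959153  0.24123923 -0.03593346]
```

View pics/s6.png

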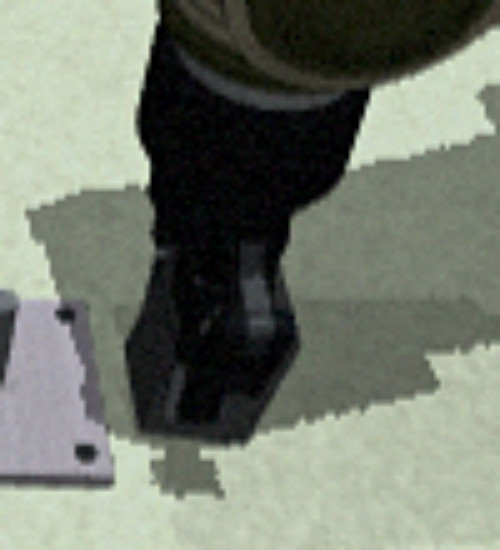

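The bottom edge now looks nearly level (140,430)–(245,442), but the side edges are ambiguous. I check plane fits from depth instead of more pictures.

Run:
```python
from h import *
s=ctrl.sense();e=np.array(s["eef_pos"]);u=np.array([.9957,.093]);n=np.array([-.093,.9957])
for cam in("side","top"):
    I,D=ctrl.capture(cam);W=cloud(cam,D)
    a=(W[...,:2]-e[:2])@u; l=(W[...,:2]-e[:2])@n; z=W[...,2]
    if cam=="side":
        for v in range(246,292,5):
            print(v,[(int(a[v,c]),int(l[v,c]),int(z[v,c])) for c in range(342,382,4)])
    else:
        m=(abs(a)<60)&(abs(l)<20)&(z>15)&(z<110)
        o=np.argsort(a[m]); print(np.c_[a[m],l[m],z[m]][o][::max(1,m.sum()//25)].round())
```

```text
246 [(11, -94, 0), (3, -93, 1), (14, -30, 68), (10, -19, 81), (16, 19, 123), (11, 25, 130), (9, 37, 143), (2, 37, 143), (-4, 36, 142), (-69, -97, 0)]Traceback (most recent call last):
  File "<stdin>", line 8, in <module>
ValueError: cannot convert float NaN to integer
```

Run:
```python
from h import *
s=ctrl.sense();e=np.array(s["eef_pos"]);u=np.array([.9957,.093]);n=np.array([-.093,.9957])
for cam in("side","top"):
    I,D=ctrl.capture(cam);W=cloud(cam,D)
    a=(W[...,:2]-e[:2])@u; l=(W[...,:2]-e[:2])@n; z=W[...,2]
    f=lambda x:-999 if np.isnan(x) else int(round(x))
    if cam=="side":
        for v in range(250,292,4):
            print(v,[(f(a[v,c]),f(l[v,c]),f(z[v,c])) for c in range(342,382,4)])
    else:
        m=(abs(a)<60)&(abs(l)<20)&(z>15)&(z<110)
        o=np.argsort(a[m]); print(np.c_[a[m],l[m],z[m]][o][::max(1,m.sum()//20)].round().tolist())
```

```text
250 [(14, -81, 1), (5, -81, 2), (-5, -83, -1), (9, -19, 70), (15, 21, 114), (12, 32, 127), (8, 39, 135), (0, 37, 133), (-6, 40, 136), (-66, -85, 1)]
254 [(16, -69, 2), (7, -69, 2), (13, -26, 50), (9, -14, 64), (15, 24, 107), (11, 34, 119), (7, 41, 126), (1, 44, 131), (-7, 41, 128), (-64, -73, 1)]
258 [(17, -57, 2), (8, -60, 0), (12, -23, 42), (18, 18, 89), (14, 28, 101), (4, 20, 92), (-3, 20, 93), (2, 52, 128), (-16, 26, 100), (-62, -61, 1)]
262 [(18, -48, 0), (10, -46, 2), (13, -14, 40), (10, 1, 58), (13, 30, 91), (12, 47, 112), (10, 60, 127), (3, 58, 126), (-4, 59, 127), (-11, 58, 126)]
266 [(20, -37, 0), (17, -21, 19), (14, -5, 38), (10, 8, 54), (12, 34, 85), (13, 53, 108), (11, 65, 123), (4, 66, 124), (-3, 65, 123), (-10, 65, 124)]
270 [(21, -25, 1), (17, -14, 14), (14, 2, 34), (10, 13, 48), (11, 34, 74), (13, 59, 105), (8, 64, 110), (1, 63, 110), (-6, 64, 112), (-33, 20, 59)]
274 [(22, -16, -1), (18, -5, 13), (15, 9, 31), (12, 23, 49), (13, 46, 77), (11, 59, 93), (4, 59, 93), (-3, 58, 93), (-9, 60, 96), (-53, -18, 0)]
278 [(24, -4, 1), (19, 4, 11), (15, 15, 25), (12, 28, 42), (13, 52, 73), (7, 53, 75), (-1, 53, 75), (-8, 53, 76), (-30, 19, 33), (-50, -7, 1)]
282 [(26, 7, 1), (17, 6, 1), (15, 21, 21), (9, 27, 29), (5, 35, 40), (-3, 35, 41), (-16, 21, 23), (-25, 20, 21), (-40, 4, 2), (-49, 3, 0)]
286 [(27, 16, 0), (19, 17, 2), (13, 21, 8), (5, 22, 10), (-3, 20, 8), (-10, 22, 11), (-19, 21, 10), (-27, 21, 10), (-38, 13, 0), (-47, 13, 0)]
290 [(28, 26, 1), (21, 27, 2), (11, 23, -2), (4, 24, -1), (-4, 24, 0), (-12, 24, 1), (-21, 23, -1), (-28, 23, 0), (-36, 24, 2), (-43, 26, 4)]
[[13.0, -18.0, 35.0], [15.0, -19.0, 26.0], [15.0, -16.0, 27.0], [15.0, -14.0, 26.0], [16.0, -19.0, 16.0], [16.0, -17.0, 15.0], [17.0, -14.0, 15.0], [17.0, -12.0, 15.0]]
```

The front face leans 10° (a = 20 at the bottom, 9 at the top). The plate's side can finish it: push the foot of the cap against the plate edge with light downward pressure.

Call:
{"fn": "send_rows", "kwargs": {"targets": [{"offset": [0.4,0.04,0],"spin": 0},{"offset": [0.8,0.08,0],"spin": 0},{"offset": [1.1,0.1,0],"spin": 0},{"offset": [1.1,0.1,0],"spin": 0}]}}

```text
time_s: 11.98
eef_pos: [410.5, 195.7, 20.5]
ee_rot: [-0.0, 0.999, 0.046, 0.0]
force: [-1.6, -0.8, 0.8]
grip_width: 0.512
grip_force: 22.7
```

Call:
{"fn": "send_rows", "kwargs": {"targets": [{"offset": [0.2,0.02,0],"spin": 0},{"offset": [0.4,0.04,0],"spin": 0},{"offset": [0.4,0.04,0],"spin": 0}]}}

```text
time_s: 12.23
eef_pos: [413.8, 196.0, 20.5]
ee_rot: [0.0, 0.999, 0.046, -0.001]
force: [-4.8, -0.1, 1.4]
grip_width: 0.512
grip_force: 22.8
```

```bash
cat >> h.py <<'E'
def front(lo=-18,hi=18,z0=14,z1=200):
    "fit a = p*z+q on the cap's +x-side face, both cameras; returns slope angle deg (0 = vertical)"
    s=ctrl.sense();e=np.array(s["eef_pos"]);q=s["ee_rot"];y=2*np.arctan2(q[2],q[1]);u=np.array([np.cos(y),np.sin(y)]);n=np.array([-u[1],u[0]])
    I,D=ctrl.capture("side");W=cloud("side",D);a=(W[...,:2]-e[:2])@u;l=(W[...,:2]-e[:2])@n;z=W[...,2]
    m=(a>5)&(a<45)&(l>lo)&(l<hi)&(z>max(z0,e[2]-40))&(z<e[2]+35)
    A,Z=a[m],z[m]
    k=np.ones(len(A),bool)
    for _ in range(5):
        p=np.polyfit(Z[k],A[k],1); r=A-np.polyval(p,Z); k=abs(r)<3
    return len(A),int(k.sum()),np.degrees(np.arctan(p[0])).round(1),np.polyval(p,e[2]).round(1),(Z[k].min().round(),Z[k].max().round()),s["eef_pos"].round(1) if hasattr(s["eef_pos"],"round") else s["eef_pos"],np.round(s["force"],1)
E
python3 -c "
from h import *
print(front());print(front())"
```

```text
(119, 119, np.float64(-8.0), np.float64(15.5), (np.float64(14.0), np.float64(55.0)), array([413.8, 196. ,  20.5]), array([-4.8, -0.1,  1.4]))
(115, 115, np.float64(-7.8), np.float64(15.5), (np.float64(14.0), np.float64(55.0)), array([413.8, 196. ,  20.4]), array([-4.5, -1.1,  0.8]))
```

Call:
{"fn": "send_rows", "kwargs": {"targets": [{"offset": [0.2,0.02,0],"spin": 0},{"offset": [0.4,0.04,0],"spin": 0},{"offset": [0.6,0.06,0],"spin": 0},{"offset": [0.6,0.06,0],"spin": 0}]}}

```text
time_s: 12.67
eef_pos: [418.8, 196.5, 20.2]
ee_rot: [0.0, 0.999, 0.046, -0.002]
force: [-7.6, -0.7, 3.6]
grip_width: 0.514
grip_force: 22.7
```

```bash
python3 -c "
from h import *
print(front())"
```

```text
(85, 84, np.float64(-2.4), np.float64(11.8), (np.float64(14.0), np.float64(55.0)), array([418.8, 196.5,  20.2]), array([-7.6, -0.7,  3.6]))
```

Call:
{"fn": "send_rows", "kwargs": {"targets": [{"offset": [0.15,0.01,-0.1],"spin": 0},{"offset": [0.15,0.01,-0.3],"spin": 0},{"offset": [0.15,0.01,-0.4],"spin": 0},{"offset": [0.15,0.01,-0.4],"spin": 0}]}}

```text
time_s: 13.05
eef_pos: [420.4, 196.6, 16.1]
ee_rot: [0.0, 0.999, 0.046, -0.001]
force: [-7.1, -0.5, -0.2]
grip_width: 0.514
grip_force: 22.3
```

```bash
python3 -c "
from h import *
print(front())"
```

```text
(67, 67, np.float64(-0.7), np.float64(10.6), (np.float64(15.0), np.float64(50.0)), array([420.4, 196.6,  16.1]), array([-7.1, -0.5, -0.2]))
```

Call:
{"fn": "send_rows", "kwargs": {"targets": [{"offset": [-0.4,-0.04,-0.2],"spin": 0},{"offset": [-0.6,-0.06,-0.3],"spin": 0},{"offset": [-0.6,-0.06,-0.5],"spin": 0},{"offset": [-0.6,-0.06,-0.5],"spin": 0}]}}

```text
time_s: 13.43
eef_pos: [420.8, 196.7, 14.9]
ee_rot: [-0.001, 0.999, 0.046, 0.007]
force: [4.9, -2.0, 25.1]
grip_width: 0.512
grip_force: 25.2
```

```bash
python3 -c "
from h import *
print(front())"
```

```text
(64, 64, np.float64(0.2), np.float64(10.2), (np.float64(14.0), np.float64(50.0)), array([420.8, 196.7,  14.9]), array([ 4.9, -2. , 25.1]))
```

The cap is vertical (0.2°) and flush on the bench. Its centre seems off the grip axis, so I measure its extents and then regrip it centred.

Call:
{"fn": "send_rows", "kwargs": {"targets": [{"offset": [0,0,0.5],"spin": 0},{"offset": [0,0,0.5],"spin": 0}]}}

```text
time_s: 13.65
eef_pos: [416.6, 196.3, 17.5]
ee_rot: [-0.0, 0.999, 0.046, 0.002]
force: [0.1, 0.5, -2.9]
grip_width: 0.516
grip_force: 22.2
```

Run:
```python
from h import *
P,C,s=tilt()
I,D=ctrl.capture("side");W=cloud("side",D);e=np.array(s["eef_pos"]);u=np.array([.9957,.093]);n=np.array([-.093,.9957])
a=(W[...,:2]-e[:2])@u;l=(W[...,:2]-e[:2])@n;z=W[...,2]
m=(abs(a)<60)&(abs(l-22)<4)&(z>4)&(z<60)
print(front(),s["force"])
for z0 in range(4,60,8):
    k=m&(z>=z0)&(z<z0+8)
    if k.any(): print(z0,k.sum(),np.percentile(a[k],[2,98]).round(1))
```

```text
(63, 63, np.float64(0.9), np.float64(10.1), (np.float64(14.0), np.float64(51.0)), array([415.6, 196.1,  16.4]), array([-0.1, -0.8, -1.7])) [ 0.14185526  0.52348124 -2.89696682]
4 122 [-31.6  58.4]
12 35 [-34.4  58.6]
20 28 [-32.4  11.3]
28 19 [-33.6  11.5]
36 12 [-33.9  11.2]
44 10 [-34.1   4.2]
52 8 [-33.8   5.9]
```

Call:
{"fn": "send_rows", "kwargs": {"targets": [{"offset": [0,0,-0.15],"spin": 0},{"offset": [0,0,-0.3],"spin": 0},{"offset": [0,0,-0.3],"spin": 0}]}}

```text
time_s: 14.05
eef_pos: [415.7, 196.2, 14.8]
ee_rot: [0.0, 0.999, 0.047, 0.0]
force: [-7.8, -2.4, 24.1]
grip_width: 0.514
grip_force: 25.1
```

Call:
{"fn": "send_rows", "kwargs": {"targets": [{"offset": [0,0,0],"spin": 0},{"offset": [0,0,0],"spin": 0},{"offset": [0,0,0],"spin": 0},{"offset": [0,0,0.4],"spin": 0},{"offset": [-0.4,-0.04,0.8],"spin": 0},{"offset": [-0.8,-0.07,1],"spin": 0},{"offset": [-0.8,-0.07,1],"spin": 0}], "grip": 1}}

```text
time_s: 14.63
eef_pos: [406.8, 195.5, 24.0]
ee_rot: [-0.0, 0.999, 0.047, 0.0]
force: [-0.2, -0.0, -0.3]
grip_width: 1.0
grip_force: 0.0
```

Run:
```python
from h import *
print(front())
s=ctrl.sense();e=np.array(s["eef_pos"]);u=np.array([.9957,.093]);n=np.array([-.093,.9957])
I,D=ctrl.capture("side");W=cloud("side",D)
a=(W[...,:2]-e[:2])@u;l=(W[...,:2]-e[:2])@n;z=W[...,2]
m=(abs(a)<60)&(abs(l-22)<4)&(z>4)&(z<60)
for z0 in range(4,60,8):
    k=m&(z>=z0)&(z<z0+8)
    if k.any(): print(z0,k.sum(),np.percentile(a[k],[2,98]).round(1))
```

```text
(91, 88, np.float64(-0.2), np.float64(18.6), (np.float64(15.0), np.float64(58.0)), array([406.8, 195.5,  24. ]), array([-0.2, -0. , -0.3]))
4 72 [-23.6  57.9]
12 33 [-24.9  54.2]
20 21 [ 5.1 18.4]
28 18 [ 5.6 17.6]
36 22 [ 4.7 18.1]
44 18 [ 5.7 18.3]
52 19 [ 5.4 18.1]
```

Call:
{"fn": "send_rows", "kwargs": {"targets": [{"offset": [-0.35,-0.03,0],"spin": 0},{"offset": [-0.35,-0.03,0],"spin": 0},{"offset": [-0.35,-0.03,0],"spin": 0}]}}

```text
time_s: 14.98
eef_pos: [403.8, 195.1, 23.5]
ee_rot: [0.0, 0.999, 0.046, -0.0]
force: [0.8, -0.0, 0.5]
grip_width: 0.999
grip_force: 0.0
```

Call:
{"fn": "send_rows", "kwargs": {"targets": [{"offset": [0,0,0],"spin": 0},{"offset": [0,0,0],"spin": 0},{"offset": [0,0,0],"spin": 0},{"offset": [0,0,0],"spin": 0},{"offset": [0,0,0],"spin": 0},{"offset": [0,0,0],"spin": 0},{"offset": [0,0,0],"spin": 0},{"offset": [0,0,0],"spin": 0}], "grip": 0, "squeeze": 45}}

```text
time_s: 15.65
eef_pos: [404.2, 195.1, 23.7]
ee_rot: [-0.0, 0.999, 0.046, 0.0]
force: [0.1, -0.6, 1.6]
grip_width: 0.508
grip_force: 46.3
```

Call:
{"fn": "send_rows", "kwargs": {"targets": [{"offset": [0,0,3],"spin": 0},{"offset": [0,0,6],"spin": 0},{"offset": [0,0,9],"spin": 0},{"offset": [2,0.2,9],"spin": 0},{"offset": [4,0.4,9],"spin": 0},{"offset": [6,0.6,9],"spin": 0},{"offset": [7.2,0.7,9],"spin": 0},{"offset": [7.2,0.7,9],"spin": 0}]}}

```text
time_s: 16.32
eef_pos: [477.4, 202.0, 113.0]
ee_rot: [-0.0, 0.999, 0.046, -0.0]
force: [-0.1, -0.2, -1.5]
grip_width: 0.513
grip_force: 47.7
```

Run:
```python
from h import *
for _ in range(2): print(front())
s=ctrl.sense();e=np.array(s["eef_pos"]);u=np.array([.9957,.093]);n=np.array([-.093,.9957])
for cam in("side","top"):
    I,D=ctrl.capture(cam);W=cloud(cam,D)
    a=(W[...,:2]-e[:2])@u;l=(W[...,:2]-e[:2])@n;z=W[...,2]
    for z0 in range(80,150,6):
        k=(abs(a)<60)&(abs(l)<26)&(z>=z0)&(z<z0+6)
        if k.any(): print(cam,z0,k.sum(),np.percentile(a[k],[2,98]).round(1),np.percentile(l[k],[2,98]).round(1))
```

```text
(83, 77, np.float64(-0.0), np.float64(21.4), (np.float64(92.0), np.float64(148.0)), array([477.4, 202. , 113. ]), array([-0.1, -0.2, -1.5]))
(83, 77, np.float64(0.1), np.float64(21.5), (np.float64(91.0), np.float64(148.0)), array([475.9, 202. , 112.8]), array([-0.4,  0.4, -2.6]))
side 86 27 [-19.3  21.4] [ 6.9 22.9]
side 92 62 [-20.8  21.5] [-12.1  22.8]
side 98 59 [-21.4  21.5] [-20.6  22.6]
side 104 58 [-22.6  21.5] [-2.9 22.8]
side 110 37 [-20.9  21.9] [-13.3  22.9]
side 116 34 [-21.8  21.6] [-19.7  23.4]
side 122 36 [-22.   21.7] [-11.   23.3]
side 128 31 [-21.9  21.7] [-11.8  22.7]
side 134 31 [-21.2  21.6] [-17.8  22.9]
side 140 28 [-21.4  21.6] [-20.6  22.3]
side 146 27 [-22.1  21.8] [-15.9  22.4]
top 92 8 [-20.8  18.9] [-22.9 -22.2]
top 98 1 [-15.9 -15.9] [-22. -22.]
top 104 6 [-22.4  19.2] [-22.8 -22.4]
top 110 2 [-19.7 -15.3] [-22.3 -21.8]
top 116 5 [-21.6  19.5] [-22.8 -22. ]
top 122 2 [-16.8 -14.6] [-22.2 -22. ]
top 128 5 [-21.   19.7] [-22.7 -22.4]
top 134 2 [17.8 20. ] [-22.4 -22.1]
top 140 1 [15.5 15.5] [-22.2 -22.2]
```

Upright (0.1°) and centred over the pin to within 1 mm. I lower it to feel for the stop; middle is TCP z + 8 mm.

Call:
{"fn": "send_rows", "kwargs": {"targets": [{"offset": [0,0.05,-1],"spin": 0},{"offset": [0,0.05,-2],"spin": 0},{"offset": [0,0.05,-2.7],"spin": 0},{"offset": [0,0.05,-3],"spin": 0},{"offset": [0,0.05,-3.3],"spin": 0},{"offset": [0,0.05,-3.6],"spin": 0},{"offset": [0,0.05,-3.8],"spin": 0},{"offset": [0,0.05,-3.8],"spin": 0}]}}

```text
time_s: 17.18
eef_pos: [476.2, 202.7, 77.6]
ee_rot: [0.0, 0.999, 0.047, 0.0]
force: [-8.5, -2.3, 18.0]
grip_width: 0.509
grip_force: 50.1
```

The pin stops it at a middle of about 86 mm, so the shallow recess is down and the deep hole is already up. I lift it clear and check.

Call:
{"fn": "send_rows", "kwargs": {"targets": [{"offset": [0,0,2],"spin": 0},{"offset": [0,0,4.5],"spin": 0},{"offset": [0,0,7],"spin": 0},{"offset": [0,0,9.5],"spin": 0},{"offset": [0,0,12],"spin": 0},{"offset": [0,0,13],"spin": 0},{"offset": [0,0,13],"spin": 0},{"offset": [0,0,13],"spin": 0}]}}

```text
time_s: 17.85
eef_pos: [475.8, 202.6, 204.8]
ee_rot: [0.0, 0.999, 0.046, -0.0]
force: [-0.1, 0.2, -3.5]
grip_width: 0.513
grip_force: 47.6
```

Run:
```python
from h import *
print(front());snap("side","s7",1.5)
s=ctrl.sense();print(s["time_s"],s["grip_force"],s["dq"])
```

```text
(113, 102, np.float64(0.1), np.float64(21.5), (np.float64(182.0), np.float64(239.0)), array([475.8, 202.6, 204.8]), array([-0.1,  0.2, -3.5]))
17.95 47.58545458316803 [-0.00049911  0.00141404 -0.00315271 -0.0003834   0.00515602  0.00020145]
```

View pics/s7.png

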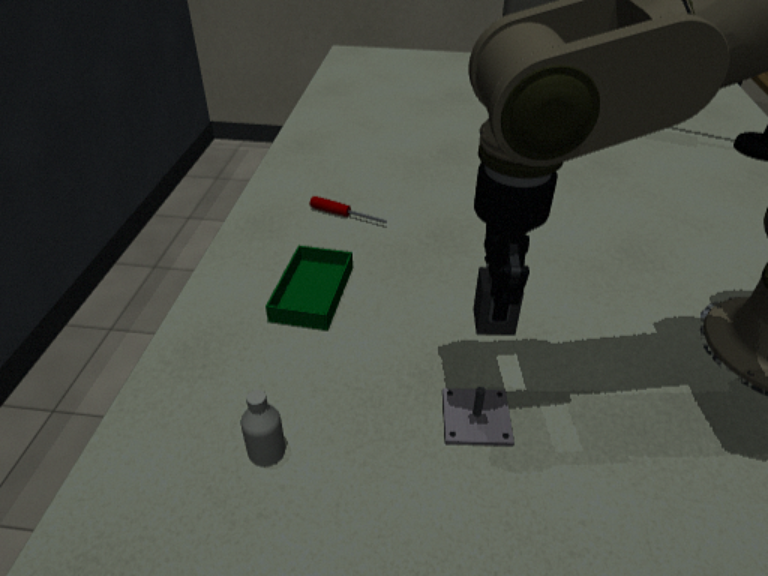

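The cap hangs upright in the gripper at about (497,300), well above the pin (480,400). Tray, screwdriver and bottle are unmoved, and the cap's middle is at about 213 mm.

```bash
python3 -c "
from rig import ctrl
print(ctrl.finish_job())"
```

```text
the job is handed in; nothing more can be done
None
```

I handed the job in at about 18 s: the pin stopped the cap with its middle at about 86 mm, so the shallow recess was down, and I finished holding it deep hole straight up, middle about 21 cm above the bench, with the tray, screwdriver and bottle left alone.

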